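# Fit the core flange that matches the roll stand's studs

### The arm

A 6-joint arm with a two-finger parallel gripper is mounted at the origin on a cart in front of the work surface, level with it; the furniture and walls round the work are solid. World frame = base frame: x ahead of the robot, y to its left, z up, the work surface at z = 0. Lengths are in m, angles in rad, forces in N, time in s.
With the tool pointing down it reaches from about 0.375 to 0.9 m from the base axis. Payload 3.1 kg.
Tool frame: the origin (TCP) lies between the finger pads; the fingertips stand 19 mm ahead of it and the grasp point (between the pads) is the TCP; z points along the fingers, y is the direction in which the jaws open and shut (so a half turn about z gives the same grasp; the last joint's range is limited). The gripper opens to 87 mm and grips with 3 to 60 N. Pads are 19 mm wide; open, the fingers measure 117 mm over their backs; the gripper's body (75 mm by 190 mm) begins 51 mm behind the grasp point.
Start: joints at [0.952, 0.527, 1.433, -0, 1.181, -0.178], TCP at [0.267, 0.565, 0.242] pointing down, gripper open.
Joint ranges: [-3.08, 3.08], [-0.75, 2.2], [0.22, 2.44], [-1.43, 4.57], [0, 2.65], [-2.85, 2.85]. Speed limits (rad/s): [2.79, 2.79, 3.14, 3.14, 3.14, 3.14].

### API

Orientations are given as a unit quaternion [x, y, z, w].
In Python, from rig import robot gives the robot as it stands.
- The arm moves only by the tool apply_moves, never from a script. Its argument "series" is a list of rows, each a list of 7 numbers: the shift along the tool's x, y, z in cm, then the turn, a rotation vector about the tool's x, y, z in degrees, then the opening, from 0 (shut) to 1 (fully open). In form: [[dx, dy, dz, rx, ry, rz, grip], ...]. A call has 1 to 5 rows; each row is the pose to reach, as a shift and turn from the pose commanded when the call began, along the tool's axes at that moment; what a row does not reach only later rows make up. A row lasts 1/12 s, in which the tool goes at most 41.7 mm and 7.16 degrees, less where a joint would pass 70% of its speed; a pose out of reach is approached as far as the arm can. A call with a gripper value outside its range is refused whole. The fingers move at their own pace and stop on an object; "newtons" is the grip in N (left out, the last holds). Time passes only in rows, so rows that repeat a pose let the fingers close. It gives the time, the measured TCP pose, the force and the opening at its end, in the units of the state.
- robot.get_obs(): the state, without advancing time (a new reading comes with each control period).
- robot.camera(name): name is "scene" or "side" or "wrist"; returns the picture (400x640x3 uint8, red, green, blue); there is no depth.
- robot.camera_params(name): a dict with "mtx" (3x3 intrinsics, pixels), "origin" and "rotation" of the camera in the world. Camera axes: x right, y down, z forward; pixel columns grow to the right and rows downward; lengths in m; the calibration is good to about 2 mm. The wrist camera is an equidistant fisheye: a pixel r from the principal point sees the ray r / f radians off the axis. A picture is of the moment at which its call begins: read the wrist's pose just before it. camera_params takes no time and is no camera call; for the wrist camera it gives the pose at the moment of the call.
- robot.hand_in(): hands the job in, once; it reports no verdict.
The state is a dict: "time": time; "q": joint angles; "joint_velocities": joint speeds; "joint_torque": joint torques, N m; "position": TCP position; "tool_rot": TCP orientation; "ft_force": force on the tool from outside, world axes, zero at the start; "moment": the same for the moment, N m; "grip_width": finger opening in m.
Only numpy, scipy, OpenCV 4.12 (cv2) and the standard library are available. Lean on these libraries where they do the work, as an engineer would, in place of code of your own. Each camera call takes 0.05 s, during which the arm holds its last target. There are 200 camera calls.

### The job

Of the three blue core flanges on the packing table, fit the one whose bolt holes match the studs of the roll stand's sloping stud plate: hub facing out, over all the studs and flush on the plate. Then swing the red keeper fully in over the flange's rim, towards the hub, to hold it there. Leave the other two flanges and everything else on the table where they stand.

Things in the scene. Friction and masses are not known exactly. Their poses are not given: they have to be found in the camera images.
- stud_plate: Dark steel disc, 132 mm across, fixed on the roll stand. Origin: centre of its face, 150 mm above the table. z: the face's normal, 35 degrees from vertical, leaning to the robot's side; x: up the slope; y: across. Three brass studs along +z, 10 mm thick, tapered tips, 23 mm long, on a circle of 42 mm radius at 90, 210 and 330 degrees about z from x.
- visor_edge (a point): Middle of the lower front edge of the stand's flat grey visor (150 mm wide), 145 mm higher than the plate's centre and 35 mm behind it: it overhangs the plate's upper half, so the flange must come in along the plate's z, where the visor stays 105 mm off the axis.
- roll_stand: Grey fixed stand that carries the stud plate; origin on the table straight below the plate's centre. Base 240 x 170 x 12 mm, from 75 mm in front of the origin (-x) to 165 mm behind it; mast behind, 305 mm tall in all. Its x axis points away from the robot, level.
- flange_a: Flange with three 15 mm through holes at 90, 210 and 330 degrees about z from x, on a circle of 42 mm radius. Blue painted disc 120 mm across, 8 mm thick, flat on the table, about 0.32 kg. On top a solid hexagonal hub to grip by, 36 mm across flats, its top 58 mm above the table; its flats face 0, 60, 120, 180, 240 and 300 degrees about z from x. Origin: centre of the underside; z up.
- flange_b: Flange with four 15 mm through holes at 0, 90, 180 and 270 degrees about z from x, on a circle of 42 mm radius. Blue painted disc 120 mm across, 8 mm thick, flat on the table, about 0.32 kg. On top a solid hexagonal hub to grip by, 36 mm across flats, its top 58 mm above the table; its flats face 0, 60, 120, 180, 240 and 300 degrees about z from x. Origin: centre of the underside; z up.
- flange_c: Flange with three 15 mm through holes at 90, 210 and 330 degrees about z from x, on a circle of 33 mm radius. Blue painted disc 120 mm across, 8 mm thick, flat on the table, about 0.32 kg. On top a solid hexagonal hub to grip by, 36 mm across flats, its top 58 mm above the table; its flats face 0, 60, 120, 180, 240 and 300 degrees about z from x. Origin: centre of the underside; z up.
- keeper (a joint): Angle (rad) of the red keeper arm, which turns about a pin parallel to the plate's z. 0: it points down the slope (plate -x), clear of the flange; it grows as the arm swings towards plate +y over the flange; 1.57: points at the hub; stop at 1.75; beyond 1.3 is fully in. Starts at 0 to 0.5, stays where left, takes about 3 N at the knob. The arm spans 10 to 16 mm above the face.
- keeper_knob (a point): Centre of the top of the keeper's black knob, a post 15 mm thick from the arm (16 mm above the face) to 50 mm above the face, 44 mm from the pin, along plate z. May be pinched or pushed sideways.
- keeper_pivot (a point): The keeper's pin, at the height of the plate's face: 88 mm from the plate's centre, along plate -y.
- kraft_box: Small brown kraft box, 95 x 100 x 68 mm, origin under its centre. To be left alone.
- tape_roll: Tan tape roll lying flat, 100 mm across, 25 mm tall, origin under its centre. To be left alone.
- gift_box: White gift box, 86 x 165 x 50 mm, long along its y, origin under its centre. To be left alone.
- flask: Green drink flask, 72 mm across, 250 mm tall, upright, origin under its centre. To be left alone.
- coasters: Banded stack of green coasters, 97 x 98 x 42 mm, origin under its centre. To be left alone.

How it is judged:
On the way:
1. the matching flange is on the studs, flush on the plate, while the keeper is still out (distance between flange_a and stud_plate below 0.006 m and z of flange_a in the frame of stud_plate below 0.003 m and angle between the z axis of flange_a and the z axis of stud_plate, either way round below 0.06 rad and value of joint keeper below 1 rad), for 0.2 s.
At the end, for the whole second after the job is handed in: The three-hole flange whose holes lie on the 42 mm radius is on the studs, within 6 mm of the plate's centre, its underside less than 3 mm off the face and square to it within 0.06 rad, at rest; the keeper stands beyond 1.3 rad, over its rim (distance between flange_a and stud_plate below 0.006 m and z of flange_a in the frame of stud_plate below 0.003 m and angle between the z axis of flange_a and the z axis of stud_plate, either way round below 0.06 rad and value of joint keeper above 1.3 rad and linear speed of flange_a below 0.02 m/s); the robot touches nothing.
It fails at once if another flange pushed more than 30 mm from its place or tipped over (distance of any of flange_b, flange_c from where it was at the start of the episode above 0.03 m or angle between any of flange_b, flange_c's own z axis and vertical above 0.35 rad).
It fails at once if a roll, box, flask or coaster stack pushed more than 30 mm from its place or tipped over (distance of any of kraft_box, tape_roll, gift_box, flask, coasters from where it was at the start of the episode above 0.03 m or angle between any of kraft_box, tape_roll, gift_box, flask, coasters's own z axis and vertical above 0.35 rad).
It also fails if it takes over 53 s, if anything falls off the work surface, if the arm or the gripper's body presses on something with over 40 N, if the wrist force passes 120 N, or if a joint passes its speed limit or range.

## Working session

There is one attempt and no reset: what is moved stays moved. The work goes in short steps, Python scripts to look and compute and a tool call to move; the robot and the scene stay as the last step left them, time stands still between calls to the robot, and variables do not carry over. Pictures are saved under pics/ and viewed, about 8 in all and at most 12, crops included, and the job is handed in when it is done.

Besides the shell and the picture viewer there is one more tool, called after "Call:" by a JSON object that holds its "name" and its "arguments". apply_moves: Moves the arm, as the interface text tells. Its arguments: {"type":"object","properties":{"series":{"type":"array"},"newtons":{"type":"number"}},"required":["series"]}

```bash
ls; mkdir -p pics
python3 - <<'E'
from rig import robot
import cv2,numpy as np
np.set_printoptions(precision=4,suppress=True)
print(robot.get_obs())
for n in("scene","side","wrist"):
    print(n,robot.camera_params(n))
    cv2.imwrite(f"pics/{n}0.png",robot.camera(n)[...,::-1])
E
```

```text
pics
{'time': 0.0, 'q': array([ 0.9515,  0.5285,  1.4339,  0.    ,  1.1814, -0.1785]), 'joint_velocities': array([ 0.0003, -0.0011, -0.0008, -0.0002,  0.0005, -0.0015]), 'joint_torque': array([  0.0005, -44.0035, -17.6595,   0.0633,   0.0583,  -0.0002]), 'position': array([0.2662, 0.5647, 0.2406]), 'tool_rot': array([ 0.2186,  0.9758, -0.001 , -0.0004]), 'ft_force': array([ 0.033 , -0.5312,  0.8598]), 'moment': array([ 0.0596,  0.0003, -0.0017]), 'grip_width': 0.08718725239713515}
scene {'mtx': array([[462.0127,   0.    , 313.7817],
       [  0.    , 462.0127, 199.2838],
       [  0.    ,   0.    ,   1.    ]]), 'origin': array([-0.421 , -1.1343,  1.0024]), 'rotation': array([ 0.8077, -0.3001,  0.169 , -0.4785])}
side {'mtx': array([[385.4468,   0.    , 318.5785],
       [  0.    , 385.4468, 196.3408],
       [  0.    ,   0.    ,   1.    ]]), 'origin': array([-0.0737, -0.9291,  0.6881]), 'rotation': array([ 0.803 , -0.2452,  0.1619, -0.5186])}
wrist {'mtx': array([[309.7069,   0.    , 318.569 ],
       [  0.    , 309.7069, 201.7774],
       [  0.    ,   0.    ,   1.    ]]), 'origin': array([0.1908, 0.6006, 0.384 ]), 'rotation': array([0.8345, 0.5291, 0.0815, 0.1301])}
```

View pics/scene0.png

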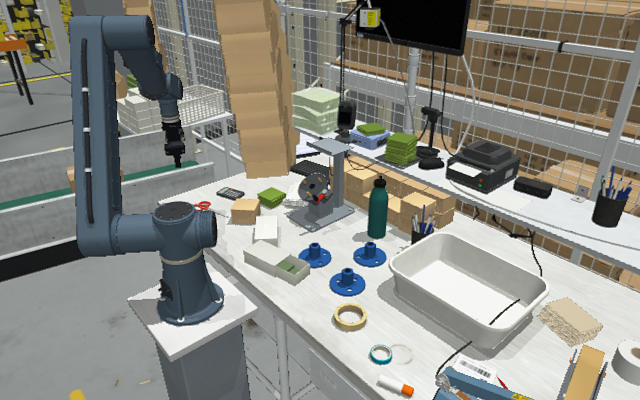

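View pics/side0.png

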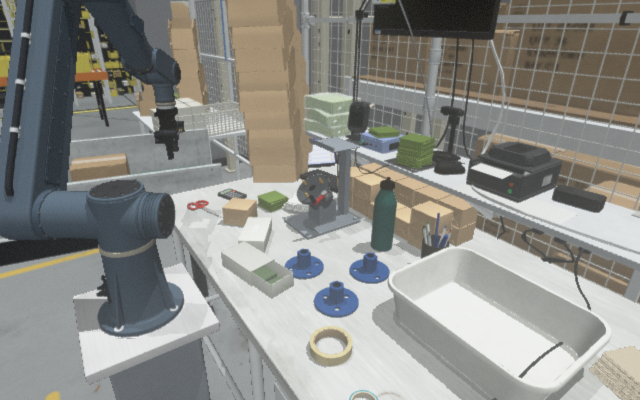

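View pics/wrist0.png

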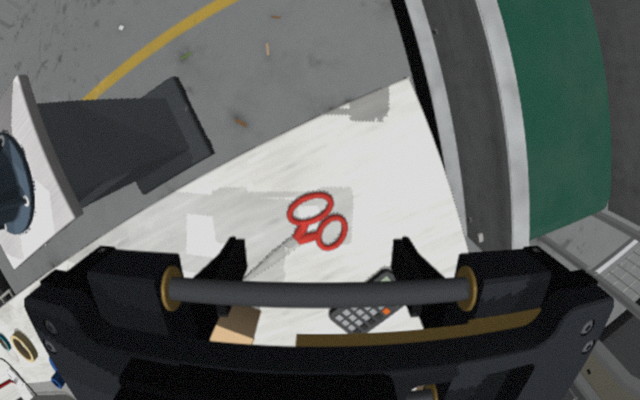

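The scene view shows three flanges at about (315,255), (347,282) and (370,255), the stand's plate at (315,187) with its red keeper, and a flask at (378,205). The wrist view shows only the table's far end with the scissors. Next I'll measure positions from the side view and take an enlarged crop.

```bash
cat > h.py <<'E'
import cv2,numpy as np
from scipy.spatial.transform import Rotation as R
from rig import robot
np.set_printoptions(precision=4,suppress=True)
def ray(p,uv):
    K=p["mtx"];uv=np.asarray(uv,float)
    x=(uv[0]-K[0,2])/K[0,0];y=(uv[1]-K[1,2])/K[1,1]
    if p.get("fish"):
        r=np.hypot(x,y);d=np.array([np.sin(r)*x/max(r,1e-9),np.sin(r)*y/max(r,1e-9),np.cos(r)])
    else: d=np.array([x,y,1.])
    return p["origin"],R.from_quat(p["rotation"]).apply(d/np.linalg.norm(d))
def par(n):
    p=dict(robot.camera_params(n));p["fish"]=n=="wrist";return p
def onz(p,uv,z):
    o,d=ray(p,uv);return o+d*(z-o[2])/d[2]
def tri(rs):
    A=sum(np.eye(3)-np.outer(d,d) for o,d in rs);b=sum((np.eye(3)-np.outer(d,d))@o for o,d in rs)
    X=np.linalg.solve(A,b);return X,[np.linalg.norm(np.cross(X-o,d)) for o,d in rs]
def proj(p,X):
    c=R.from_quat(p["rotation"]).inv().apply(np.asarray(X)-p["origin"]);K=p["mtx"]
    if p.get("fish"):
        s=np.hypot(c[0],c[1]);t=np.arctan2(s,c[2]);c=np.array([c[0]/s*t,c[1]/s*t,1])
    else: c=c/c[2]
    return (K@c)[:2]
def blobs(im,lo,hi,amin):
    m=cv2.inRange(cv2.cvtColor(im,cv2.COLOR_RGB2HSV),np.array(lo),np.array(hi))
    n,l,s,c=cv2.connectedComponentsWithStats(m)
    return m,l,[(i,s[i],c[i]) for i in range(1,n) if s[i,4]>=amin]
E
python3 - <<'E'
from h import *
ims={}
for n in("scene","side"):
    p=par(n);im=cv2.imread(f"pics/{n}0.png")[...,::-1].copy();ims[n]=im
    m,l,b=blobs(im,(105,120,60),(125,255,255),150)
    for i,s,c in b:
        # plate edge: lowest/left/right of blob
        x,y,w,h,a=s
        pts=[onz(p,(x+d,0),0) for d in()]
        ys,xs=np.where(l==i)
        cnt=np.array([onz(p,(u,v),0.008)[:2] for u,v in zip(xs,ys) if v>y+h*0.5],np.float32)
        (cx,cy),r=cv2.minEnclosingCircle(cnt)
        print(n,s,c,"centre",cx,cy,"r",r)
    for k,lo,hi in(("red",(0,150,80),(6,255,255)),):
        m,l,b=blobs(im,lo,hi,4)
        for i,s,c in b:print(k,n,s,c)
a=cv2.resize(ims["scene"][135:305,270:400],None,fx=3.05,fy=3.05,interpolation=cv2.INTER_CUBIC)
b=cv2.resize(ims["side"][155:325,270:400],None,fx=3.05,fy=3.05,interpolation=cv2.INTER_CUBIC)
cv2.imwrite("pics/c1.png",np.hstack([a,b])[...,::-1])
E
```

```text
scene [299 243  32  25 484] [315.3864 255.5723] centre 0.44917693734169006 -0.0895800068974495 r 0.05706983059644699
scene [354 242  32  25 537] [369.5028 255.311 ] centre 0.6018924117088318 -0.21795880794525146 r 0.05754421278834343
scene [330 268  35  28 661] [347.0741 282.9758] centre 0.43245503306388855 -0.27674752473831177 r 0.057424820959568024
red scene [317 194   8   9  34] [320.1765 197.4118]
red scene [194 201  16  10  58] [203.0862 204.9138]
red scene [498 378  10  11  21] [502.3333 383.2381]
```

View pics/c1.png

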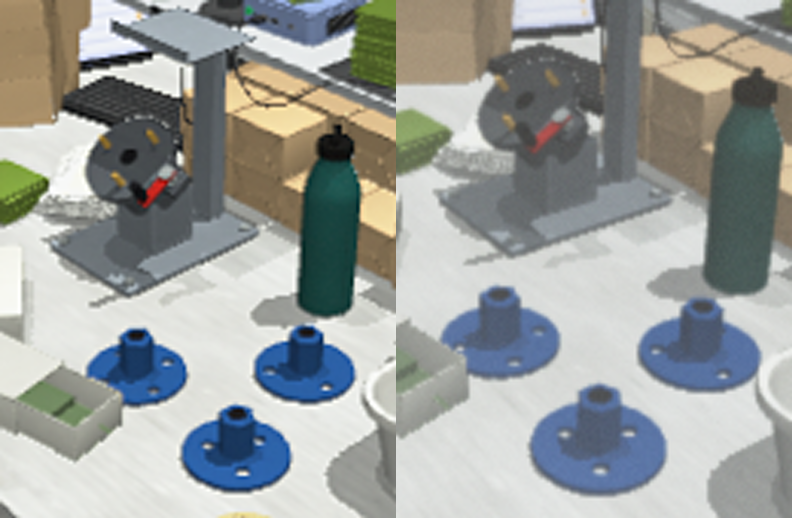

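Run:
```python
from h import *
ps,pd=par("scene"),par("side")
S=lambda x,y:(270+x/3.05,135+y/3.05)
D=lambda x,y:(270+(x-396)/3.05,155+y/3.05)
for nm,a,b in(("centre",(128,157),(523,100)),("studUp",(151,137),(552,77)),("studL",(105,142),(500,82)),("studlow",(117,180),(506,114)),("knobtip",(131,196),(515,128)),("visorL",(112,28),(0,0))):
    if b!=(0,0):print(nm,*tri([ray(ps,S(*a)),ray(pd,D(*b))]))
for a,b in(((52,237),(440,197)),((129,293),(512,253)),((258,232),(672,200))):
    print("base",onz(ps,S(*a),.012),onz(pd,D(*b),.012))
for nm,uv,z in(("flask",(377,236),0),("giftbox near",(287,282),.05)):print(nm,onz(ps,uv,z))
# side flanges
im=cv2.imread("pics/side0.png")[...,::-1].copy()
m,l,b=blobs(im,(105,90,50),(125,255,255),150)
for i,s,c in b:
    x,y,w,h,a=s;ys,xs=np.where(l==i)
    cnt=np.array([onz(pd,(u,v),.008)[:2] for u,v in zip(xs,ys) if v>y+h*.5],np.float32)
    print(s,cv2.minEnclosingCircle(cnt))
```

```text
centre [0.6053 0.1071 0.1654] [np.float64(0.0014422889206344046), np.float64(0.0014422889206345687)]
studUp [0.6369 0.0966 0.189 ] [np.float64(0.00013101352928010155), np.float64(0.00013101352928006617)]
studL [0.5954 0.141  0.178 ] [np.float64(0.0010378204863010004), np.float64(0.0010378204863010102)]
studlow [0.5446 0.0523 0.1793] [np.float64(0.002421947826389114), np.float64(0.0024219478263890403)]
knobtip [ 0.518  -0.0065  0.1912] [np.float64(0.0027436776580033856), np.float64(0.0027436776580034602)]
base [0.5638 0.2232 0.012 ] [0.5473 0.2079 0.012 ]
base [0.552  0.0444 0.012 ] [0.5478 0.0441 0.012 ]
base [0.7851 0.0443 0.012 ] [0.7816 0.0431 0.012 ]
flask [ 0.7299 -0.1357  0.    ]
giftbox near [ 0.26   -0.1767  0.05  ]
[292 257  31  21 315] ((0.4459800124168396, -0.1098354235291481), 0.04619557037949562)
[350 260  39  22 478] ((0.5947222113609314, -0.2232409417629242), 0.0559551976621151)
[315 288  43  28 652] ((0.42900773882865906, -0.27834320068359375), 0.05610091984272003)
```

The bottom flange looks like the 33 mm pattern, but I want a closer look. The stand base is at about x 0.55–0.79 and y 0.04–0.21 with little yaw, so the plate centre is near (0.62, 0.125). I'll move the wrist camera in front of it.

Call:
{"name": "apply_moves", "arguments": {"series": [[-2.9,-1.9,-1.2,0,0,0,1],[-5.7,-3.9,-2.4,0,0,0,1],[-8.6,-5.8,-3.6,0,0,0,1],[-11.4,-7.7,-4.8,0,0,0,1],[-14.3,-9.7,-6,0,0,0,1]]}}

```text
time: 0.57
position: [0.3548, 0.4152, 0.3017]
tool_rot: [0.218, 0.976, -0.0, -0.0]
ft_force: [0.9, 0.6, -0.1]
grip_width: 0.0868
```

Call:
{"name": "apply_moves", "arguments": {"series": [[-2.9,-1.9,-1.2,0,0,0,1],[-5.7,-3.9,-2.4,0,0,0,1],[-8.6,-5.8,-3.6,0,0,0,1],[-11.4,-7.7,-4.8,0,0,0,1],[-14.3,-9.7,-6,0,0,0,1]]}}

```text
time: 0.98
position: [0.4428, 0.2663, 0.362]
tool_rot: [0.219, 0.976, -0.0, -0.0]
ft_force: [0.8, -0.1, 0.0]
grip_width: 0.0873
```

Call:
{"name": "apply_moves", "arguments": {"series": [[-2.9,-1.9,-1.2,0,0,-5,1],[-5.7,-3.9,-2.4,0,0,-10,1],[-8.6,-5.8,-3.6,0,0,-15,1],[-11.4,-7.7,-4.8,0,0,-20,1],[-14.3,-9.7,-6,0,0,-25,1]]}}

```text
time: 1.4
position: [0.5307, 0.1176, 0.4219]
tool_rot: [0.0, 1.0, 0.0, -0.0]
ft_force: [1.1, 0.3, 0.2]
grip_width: 0.087
```

Run:
```python
from h import *
p=par("wrist");im=robot.camera("wrist");o=robot.get_obs();print(o["position"],o["tool_rot"],p["origin"],p["rotation"])
np.save("w1.npy",p,allow_pickle=True);cv2.imwrite("pics/w1.png",im[...,::-1])
print(proj(p,(.62,.125,.15)),proj(p,(.45,-.09,.008)))
cv2.imwrite("pics/w1b.png",cv2.resize(im,(800,500),interpolation=cv2.INTER_CUBIC)[...,::-1])
```

```text
[0.5358 0.1117 0.4243] [ 0.0008  1.     -0.003   0.004 ] [0.4471 0.1174 0.5653] [0.6988 0.6986 0.1085 0.1085]
[323.7765 228.5413] [206.5213 112.0483]
```

View pics/w1b.png

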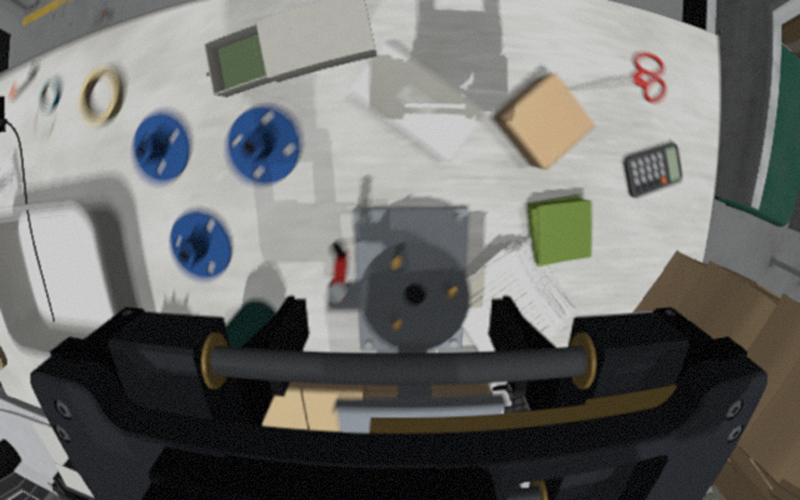

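The wrist view shows the four-hole flange (b) at (263,143), three-hole flanges at (162,147) and (200,243), the plate at (415,293) with studs at (397,263), (453,292) and (397,325), and the keeper at about (340,270). Next I'll measure the holes and studs.

Run:
```python
from h import *
p=np.load("w1.npy",allow_pickle=True).item();im=cv2.imread("pics/w1.png")[...,::-1].copy()
m,l,b=blobs(im,(105,120,40),(125,255,255),300)
for i,s,c in b:
    mm=(l==i).astype(np.uint8)
    cs,hr=cv2.findContours(mm,cv2.RETR_CCOMP,cv2.CHAIN_APPROX_NONE)
    big=max(cs,key=cv2.contourArea)[:,0]
    P=np.array([onz(p,q,.008)[:2] for q in big])
    e=cv2.fitEllipse((P*1000).astype(np.float32));C=np.array(e[0])/1000
    print("flange",s,"c",C,"axes",e[1])
    fill=np.zeros_like(mm);cv2.drawContours(fill,[cv2.convexHull(big[:,None])],-1,1,-1)
    hole=((im.min(2)>105)&(fill>0)).astype(np.uint8)
    n,_,st,ct=cv2.connectedComponentsWithStats(hole)
    for j in range(1,n):
        if st[j,4]>=4:
            X=onz(p,ct[j],.004)[:2]-C;print("  hole",st[j,4],ct[j],"r",np.hypot(*X),"ang",np.degrees(np.arctan2(X[1],X[0])))
h=cv2.cvtColor(im,cv2.COLOR_RGB2HSV)
m=cv2.inRange(h,np.array((10,110,90)),np.array((28,255,255)));n,_,st,ct=cv2.connectedComponentsWithStats(m)
S=[]
for j in range(1,n):
    if st[j,4]>=8 and 280<ct[j][0]<390 and 190<ct[j][1]<275: S.append(ct[j]);print("stud",st[j],ct[j])
t=np.radians(35)
N=np.array([-np.sin(t),0,np.cos(t)])
C=np.array([.62,.125,.15])
for _ in range(5):
    X=[]
    for uv in S:
        o,d=ray(p,uv);X.append(o+d*(((C+N*.0125-o)@N)/(d@N)))
    X=np.array(X);M=X.mean(0);C=M-N*.0125;C=C+np.array([0,0,.15-C[2]]) if 0 else np.array([*C[:2],.15])
print(C,M,X,[np.linalg.norm(X[i]-X[i-1]) for i in range(len(X))])
m=(cv2.inRange(h,np.array((0,0,0)),np.array((179,255,25))));n,_,st,ct=cv2.connectedComponentsWithStats(m)
for j in range(1,n):
    if 20<st[j,4]<300 and 255<ct[j][0]<390 and 180<ct[j][1]<275:print("dark",st[j],ct[j])
for q in((356,207),(467,206)):print("base corner",onz(p,np.array(q)/1.25,.012))
cr=im[60:280,100:390];cv2.imwrite("pics/c2.png",cv2.resize(cr,None,fx=2.7,fy=2.7,interpolation=cv2.INTER_CUBIC)[...,::-1])
```

```text
flange [ 183   87   56   59 2220] c [ 0.4576 -0.0837] axes (100.03107452392578, 114.93158721923828)
  hole 42 [213.6429  93.4286] r 0.0423312881274229 ang 169.51952857029858
  hole 31 [189.3871 111.6129] r 0.04460889950768885 ang -104.2429986205981
  hole 44 [230.8636 119.3636] r 0.04090229538030339 ang 77.25766455446961
  hole 39 [206.7436 137.3333] r 0.04163936831597188 ang -13.645162655339417
flange [ 108   92   43   52 1606] c [ 0.4449 -0.2692] axes (102.88671875, 113.6905288696289)
  hole 29 [139.2759 108.1379] r 0.03201744925465227 ang 120.03757890293424
  hole 31 [128.8387 133.2258] r 0.03296596167667383 ang -5.999128058320008
flange [ 137  170   47   51 1654] c [ 0.6132 -0.2114] axes (102.08924865722656, 114.66584014892578)
  hole 36 [168.3056 179.8056] r 0.042465008284554455 ang 143.462783430412
  hole 17 [142.4118 192.7059] r 0.044475429664175434 ang -99.95698747912954
  hole 29 [168.7931 213.5172] r 0.04120594274073603 ang 21.790282237192756
stud [314 206   7   9  43] [316.6977 209.6512]
stud [359 230   7   7  33] [361.6061 232.8182]
stud [315 256   5   7  26] [317.3462 259.1923]
[0.6309 0.1365 0.15  ] [0.6237 0.1365 0.1603] [[0.5945 0.1147 0.1398]
 [0.6229 0.1792 0.1597]
 [0.6537 0.1157 0.1812]] [np.float64(0.07221759302264864), np.float64(0.07315631326112289), np.float64(0.07371646360404902)]
dark [325 228  15  15 146] [331.5822 235.0068]
base corner [0.554  0.0559 0.012 ]
base corner [0.5521 0.2184 0.012 ]
```

View pics/c2.png

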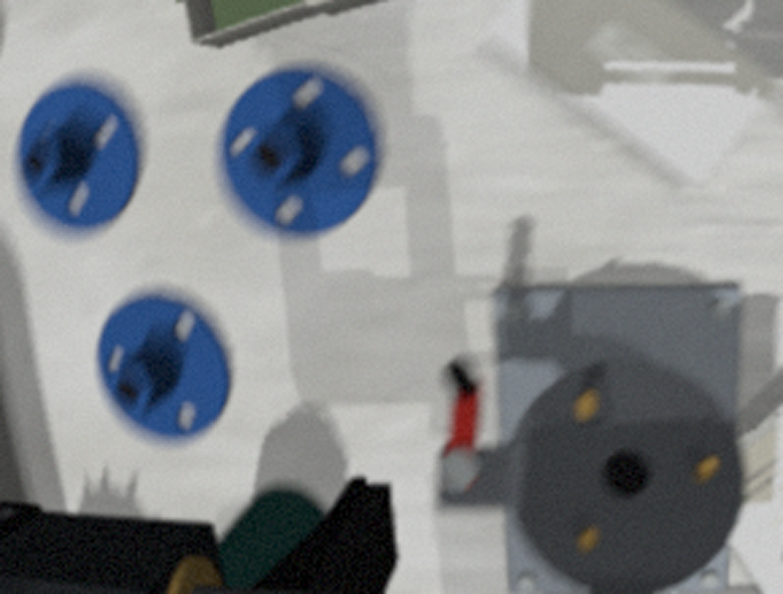

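Flange a (holes at 42 mm) is the one at about (0.613, -0.211). The picture was blurred because the arm was still settling, so I'll re-measure now that it's still.

```bash
cat > meas.py <<'E'
from h import *
def flange(im,p,amin=300):
    m,l,b=blobs(im,(105,120,40),(125,255,255),amin);out=[]
    for i,s,c in b:
        mm=(l==i).astype(np.uint8)
        cs,_=cv2.findContours(mm,cv2.RETR_EXTERNAL,cv2.CHAIN_APPROX_NONE);big=max(cs,key=cv2.contourArea)
        fill=np.zeros_like(mm);cv2.drawContours(fill,[cv2.convexHull(big)],-1,1,-1)
        hole=((im.min(2)>105)&(fill>0)).astype(np.uint8)
        n,_,st,ct=cv2.connectedComponentsWithStats(hole)
        H=np.array([onz(p,ct[j],.004)[:2] for j in range(1,n) if st[j,4]>=10])
        print("blob",s,"holes at\n",H,"\n sides",[np.linalg.norm(H[k]-H[k-1]) for k in range(len(H))] if len(H) else "")
        if len(H)==3:
            C=H.mean(0);a=np.degrees(np.arctan2(*(H-C).T[::-1]));print(" C",C,"r",np.hypot(*(H-C).T),"phase",a%120)
def studs(im,p,box):
    h=cv2.cvtColor(im,cv2.COLOR_RGB2HSV)
    m=cv2.inRange(h,np.array((10,110,90)),np.array((28,255,255)));n,_,st,ct=cv2.connectedComponentsWithStats(m)
    S=[ct[j] for j in range(1,n) if st[j,4]>=8 and box[0]<ct[j][0]<box[1] and box[2]<ct[j][1]<box[3]];print(np.array(S))
    t=np.radians(35);N=np.array([-np.sin(t),0,np.cos(t)]);C=np.array([.62,.13,.15])
    for _ in range(6):
        X=[]
        for uv in S:
            o,d=ray(p,uv);X.append(o+d*(((C+N*.0125-o)@N)/(d@N)))
        X=np.array(X);C=X.mean(0)-N*.0125;C[2]=.15
    print("plate",C,"\n",X,[np.linalg.norm(X[i]-X[i-1]) for i in range(len(X))])
    return C
E
python3 - <<'E'
from meas import *
robot.camera("scene")
p=par("wrist");o=robot.get_obs();im=robot.camera("wrist");print(o["position"],o["tool_rot"],o["q"])
cv2.imwrite("pics/w2.png",im[...,::-1]);np.save("w2.npy",p,allow_pickle=True)
flange(im,p);studs(im,p,(280,390,190,280))
h=cv2.cvtColor(im,cv2.COLOR_RGB2HSV)
for nm,m in(("dark",cv2.inRange(h,np.array((0,0,0)),np.array((179,255,25)))),("red",cv2.inRange(h,np.array((0,150,80)),np.array((6,255,255))))):
    n,_,st,ct=cv2.connectedComponentsWithStats(m)
    for j in range(1,n):
        if 10<st[j,4]<500 and 250<ct[j][0]<390 and 180<ct[j][1]<275:print(nm,st[j],ct[j])
E
```

```text
[0.5339 0.1147 0.4231] [ 0.0046  1.     -0.0011  0.0027] [ 0.0081  0.2542  1.367  -0.0022  1.515  -1.5534]
blob [ 186   80   59   62 2503] holes at
 [[ 0.411  -0.0693]
 [ 0.4413 -0.1211]
 [ 0.4615 -0.0379]
 [ 0.4928 -0.0883]] 
 sides [np.float64(0.08391986259078352), np.float64(0.05998400630928575), np.float64(0.0856065427271079), np.float64(0.05931344507159661)]
blob [ 110   85   46   56 1838] holes at
 [[ 0.4227 -0.2351]
 [ 0.4701 -0.2664]] 
 sides [np.float64(0.056852548918645586), np.float64(0.056852548918645586)]
blob [ 140  164   49   54 1869] holes at
 [[ 0.5719 -0.1814]
 [ 0.5974 -0.2491]
 [ 0.644  -0.192 ]] 
 sides [np.float64(0.07296593503165999), np.float64(0.07239463013970321), np.float64(0.07380974480785257)]
 C [ 0.6044 -0.2075] r [0.0417 0.0422 0.0426] phase [21.2924 20.392  21.4127]
[[322.2917 203.9167]
 [367.1935 226.8387]
 [323.     253.5   ]]
plate [0.6276 0.1402 0.15  ] 
 [[0.5912 0.1188 0.1398]
 [0.6197 0.1828 0.1597]
 [0.6504 0.1191 0.1812]] [np.float64(0.07220420127846025), np.float64(0.07281813581974246), np.float64(0.07381378126574802)]
dark [272 188   9  12  69] [275.9855 193.7826]
dark [329 222  16  16 173] [336.7052 229.3353]
red [272 198  11  24 167] [277.3293 209.9281]
```

Flange a: centre (0.604, -0.2075), hole radius 42 mm and hole phase 21°. Plate: (0.628, 0.140). I'll grip with the jaws along 111°, which keeps the gripper body clear of the flask.

Call:
{"name": "apply_moves", "arguments": {"series": [[-0.9,-4,0,0,0,0,1],[-1.8,-8,0,0,0,0,1],[-2.7,-12,0,0,0,0,1],[-3.6,-16,0,0,0,0,1],[-4.5,-20,0,0,0,0,1]]}}

```text
time: 1.97
position: [0.574, -0.0811, 0.4208]
tool_rot: [0.002, 1.0, 0.001, -0.001]
ft_force: [0.4, 0.8, 0.5]
grip_width: 0.0871
```

Call:
{"name": "apply_moves", "arguments": {"series": [[-0.6,-3.1,0,0,0,-5,1],[-1.2,-6.2,0,0,0,-10,1],[-1.9,-9.3,0,0,0,-15,1],[-2.5,-12.3,0,0,0,-21,1],[-2.5,-12.3,3,0,0,-21,1]]}}

```text
time: 2.38
position: [0.6024, -0.2101, 0.3959]
tool_rot: [-0.18, 0.984, -0.005, 0.005]
ft_force: [1.7, -0.2, 0.3]
grip_width: 0.087
```

Call:
{"name": "apply_moves", "arguments": {"series": [[0,0,4,0,0,0,1],[0,0,8,0,0,0,1],[0,0,12,0,0,0,1],[0,0,15,0,0,0,1],[0,0,15,0,0,0,1]]}}

```text
time: 2.8
position: [0.5942, -0.2001, 0.2335]
tool_rot: [-0.18, 0.984, 0.006, -0.007]
ft_force: [-1.1, 0.0, -0.2]
grip_width: 0.087
```

Run:
```python
from meas import *
robot.camera("scene")
for k in range(2):
    p=par("wrist");o=robot.get_obs();im=robot.camera("wrist");print(o["time"],o["position"],o["tool_rot"])
cv2.imwrite("pics/w3.png",im[...,::-1]);np.save("w3.npy",p,allow_pickle=True)
flange(im,p)
```

```text
2.85 [ 0.5964 -0.2015  0.2374] [-0.1804  0.9836  0.0036 -0.004 ]
2.9 [ 0.5986 -0.2028  0.2406] [-0.1804  0.9836  0.0012 -0.0012]
blob [ 267    0   98   84 6098] holes at
 [[ 0.4218 -0.2966]
 [ 0.4243 -0.2371]
 [ 0.4722 -0.2679]] 
 sides [np.float64(0.05800036120151208), np.float64(0.05952812403136101), np.float64(0.057016039124554795)]
 C [ 0.4394 -0.2672] r [0.0343 0.0337 0.0328] phase [119.0272 116.7409 118.7334]
blob [ 405   61   83   91 5071] holes at
 [[ 0.4134 -0.071 ]
 [ 0.445  -0.1214]
 [ 0.4637 -0.0398]
 [ 0.4954 -0.0902]] 
 sides [np.float64(0.08427118532404604), np.float64(0.059502422195911474), np.float64(0.08372386921598306), np.float64(0.05955327910370714)]
blob [ 265  132   93   91 6029] holes at
 [[ 0.601  -0.2505]
 [ 0.5739 -0.1832]
 [ 0.6465 -0.1933]] 
 sides [np.float64(0.07306645718400935), np.float64(0.07258867208646856), np.float64(0.07327120317183038)]
 C [ 0.6071 -0.209 ] r [0.042  0.0421 0.0424] phase [21.6347 22.1613 21.7592]
```

View pics/w3.png

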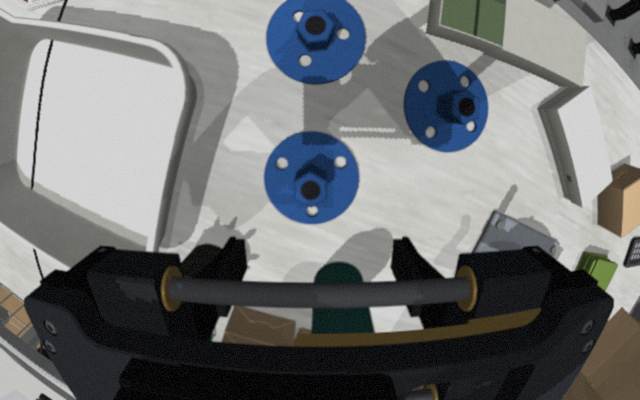

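The view shows flange a at (312,178), directly below the gripper, with the flask clear behind it. I'll take one settled reading before going down.

Run:
```python
from meas import *
for k in range(6):robot.camera("scene")
p=par("wrist");o=robot.get_obs();im=robot.camera("wrist");print(o["time"],o["position"],o["tool_rot"],o["q"])
flange(im,p,5200)
T=R.from_quat(o["tool_rot"]).inv()
print(T.apply(np.array([.607,-.209,.045])-o["position"]))
```

```text
3.25 [ 0.5998 -0.2046  0.2435] [-0.1801  0.9837 -0.0011  0.0014] [-0.5048  0.5361  1.4101  0.0001  1.1919 -2.4377]
blob [ 270    0   98   82 5973] holes at
 [[ 0.421  -0.2959]
 [ 0.4237 -0.2367]
 [ 0.4716 -0.2672]] 
 sides [np.float64(0.058150436973669804), np.float64(0.05925939679500698), np.float64(0.056741937510489664)]
 C [ 0.4388 -0.2666] r [0.0343 0.0335 0.0328] phase [118.752  116.691  118.9382]
blob [ 268  130   93   91 5965] holes at
 [[ 0.5734 -0.183 ]
 [ 0.6003 -0.2499]
 [ 0.6454 -0.193 ]] 
 sides [np.float64(0.07267411520785262), np.float64(0.07213856779102126), np.float64(0.07263971931849256)]
 C [ 0.6064 -0.2087] r [0.0418 0.0417 0.042 ] phase [22.0702 21.5965 21.8099]
[-0.0047 -0.0062  0.1985]
```

Call:
{"name": "apply_moves", "arguments": {"series": [[-0.4,-0.6,4,0,0,-1,1],[-0.4,-0.6,8,0,0,-1,1],[-0.4,-0.6,11.5,0,0,-1,1],[-0.4,-0.6,14,0,0,-1,1],[-0.4,-0.6,16,0,0,-1,1]]}}

```text
time: 3.72
position: [0.6039, -0.2081, 0.0793]
tool_rot: [-0.188, 0.982, 0.001, -0.001]
ft_force: [0.2, 0.7, -0.7]
grip_width: 0.087
```

Call:
{"name": "apply_moves", "arguments": {"series": [[0,0,1.5,0,0,0,1],[0,0,2.8,0,0,0,1],[0,0,3.7,0,0,0,1],[0,0,3.7,0,0,0,1],[0,0,3.7,0,0,0,1]]}}

```text
time: 4.13
position: [0.6051, -0.2086, 0.0447]
tool_rot: [-0.189, 0.982, -0.0, 0.0]
ft_force: [-0.5, 0.3, -0.9]
grip_width: 0.0873
```

Call:
{"name": "apply_moves", "arguments": {"series": [[0,0,0,0,0,0,0.3],[0,0,0,0,0,0,0.2],[0,0,0,0,0,0,0.2],[0,0,0,0,0,0,0.2],[0,0,0,0,0,0,0.2]], "newtons": 45}}

```text
time: 4.55
position: [0.6051, -0.2086, 0.0452]
tool_rot: [-0.189, 0.982, -0.0, 0.0]
ft_force: [0.1, -0.2, -0.7]
grip_width: 0.0612
```

Call:
{"name": "apply_moves", "arguments": {"series": [[0,0,0,0,0,0,0.2],[0,0,0,0,0,0,0.2],[0,0,0,0,0,0,0.2],[0,0,0,0,0,0,0.2]]}}

```text
time: 4.88
position: [0.605, -0.2086, 0.0446]
tool_rot: [-0.189, 0.982, -0.0, 0.0]
ft_force: [-0.5, 0.0, 2.0]
grip_width: 0.0358
```

Gripped at 35.8 mm, which matches the 36 mm hub. I'll lift and take a settled look at the plate from above.

Call:
{"name": "apply_moves", "arguments": {"series": [[0,0,-2,0,0,0,0.2],[0,0,-5,0,0,0,0.2],[0,0,-9,0,0,0,0.2],[0,0,-13,0,0,0,0.2],[0,0,-17,0,0,0,0.2]]}}

```text
time: 5.3
position: [0.6038, -0.2079, 0.2148]
tool_rot: [-0.189, 0.982, 0.001, -0.001]
ft_force: [1.3, -0.1, -2.8]
grip_width: 0.0353
```

Call:
{"name": "apply_moves", "arguments": {"series": [[0,0,-4,0,0,0,0.2],[0,0,-8,0,0,0,0.2],[0,0,-11,0,0,0,0.2],[-1.2,2.7,-12.5,0,0,0,0.2],[-2.7,6,-14,0,0,0,0.2]]}}

```text
time: 5.72
position: [0.6077, -0.1447, 0.3558]
tool_rot: [-0.186, 0.982, -0.001, 0.001]
ft_force: [0.8, 0.3, -3.7]
grip_width: 0.0355
```

Call:
{"name": "apply_moves", "arguments": {"series": [[-1.5,3.3,-1.5,0,0,0,0.2],[-3,6.6,-3,0,0,0,0.2],[-4.5,9.9,-4.5,0,0,0,0.2],[-6,13.2,-6,0,0,0,0.2],[-7.5,16.5,-7.5,0,0,0,0.2]]}}

```text
time: 6.13
position: [0.6153, 0.0401, 0.429]
tool_rot: [-0.189, 0.982, 0.0, -0.001]
ft_force: [1.3, -0.2, -3.1]
grip_width: 0.0356
```

Call:
{"name": "apply_moves", "arguments": {"series": [[-1.5,3.3,-1,0,0,0,0.2],[-2.7,6,-2,0,0,0,0.2],[-3.4,7.5,-2.6,0,0,0,0.2],[-3.4,7.5,-2.6,0,0,0,0.2],[-3.4,7.5,-2.6,0,0,0,0.2]]}}

```text
time: 6.55
position: [0.6195, 0.1215, 0.4546]
tool_rot: [-0.19, 0.982, -0.0, -0.001]
ft_force: [-0.0, -0.6, -3.3]
grip_width: 0.0356
```

Run:
```python
from meas import *
for k in range(7):robot.camera("scene")
p=par("wrist");o=robot.get_obs();im=robot.camera("wrist");print(o["time"],o["position"],o["tool_rot"],o["q"],o["ft_force"],o["grip_width"])
cv2.imwrite("pics/w4.png",im[...,::-1]);np.save("w4.npy",p,allow_pickle=True)
print(proj(p,(.63,.14,.15)))
studs(im,p,(230,460,60,300))
```

```text
6.9 [0.6201 0.1194 0.455 ] [-0.1878  0.9822  0.     -0.0005] [ 0.0136  0.386   1.0923 -0.0001  1.6643 -1.935 ] [ 0.22   -0.1906 -3.2079] 0.03569962533431423
[329.185  174.7526]
[[324.8936 143.9362]
 [242.1027 296.5068]
 [394.9122 297.25  ]]
plate [0.7401 0.1723 0.15  ] 
 [[0.5985 0.1223 0.0662]
 [0.8297 0.081  0.228 ]
 [0.7707 0.3137 0.1867]] [np.float64(0.28427420885681126), np.float64(0.28521614386944233), np.float64(0.2436245457203391)]
```

View pics/w4.png

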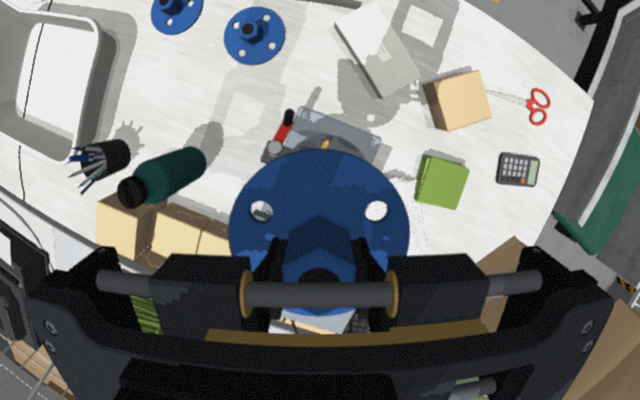

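The held flange hides the plate: its rim reaches up to row 150 and the plate sits near (329,175). I'll shift along tool -x so that the plate appears above the flange in the view.

Call:
{"name": "apply_moves", "arguments": {"series": [[-3.5,0,0,0,0,0,0.2],[-7,0,0,0,0,0,0.2],[-8.5,0,0,0,0,0,0.2],[-9,0,0,0,0,0,0.2],[-9,0,0,0,0,0,0.2]]}}

```text
time: 7.37
position: [0.7045, 0.1538, 0.454]
tool_rot: [-0.189, 0.982, 0.0, -0.001]
ft_force: [-0.6, 0.4, -4.3]
grip_width: 0.0352
```

Run:
```python
from meas import *
for k in range(7):robot.camera("scene")
p=par("wrist");o=robot.get_obs();im=robot.camera("wrist");print(o["time"],o["position"],o["tool_rot"],o["q"],o["ft_force"],o["grip_width"])
cv2.imwrite("pics/w5.png",im[...,::-1]);np.save("w5.npy",p,allow_pickle=True)
u,v=proj(p,(.63,.14,.15)).astype(int);print(u,v)
studs(im,p,(u-60,u+60,v-60,v+55))
cv2.imwrite("pics/c5.png",cv2.resize(im[0:230,180:480],(780,598),interpolation=cv2.INTER_CUBIC)[...,::-1])
```

```text
7.7167 [0.703  0.1536 0.4564] [-0.1885  0.9821 -0.0001  0.0003] [ 0.0602  0.5438  0.8281 -0.0001  1.769  -1.8897] [ 0.2869 -0.0542 -3.3997] 0.03554295079778797
328 113
[[324.3846  84.4308]
 [358.0896 119.4925]
 [308.3425 123.1233]]
plate [0.6292 0.139  0.15  ] 
 [[0.5923 0.1181 0.1395]
 [0.6219 0.1808 0.1601]
 [0.6518 0.118  0.1811]] [np.float64(0.07265580488685872), np.float64(0.07234069638954664), np.float64(0.07269189675784504)]
```

View pics/c5.png

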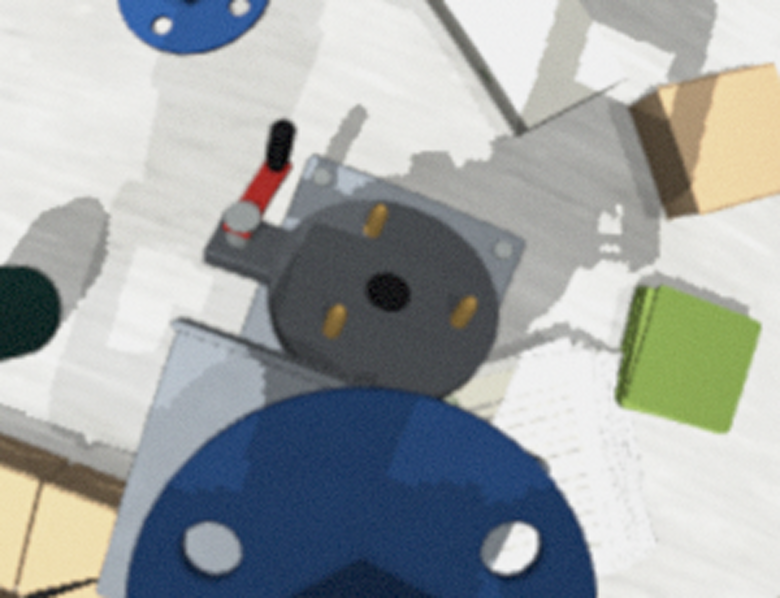

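Settled: plate centre (0.629, 0.139), with stud spacing 72.3–72.7 mm against an expected 72.7 and yaw about 0. In the crop the studs are at (375,220), (463,311) and (335,321). Next I'll check how the flange sits in the hand and work out the approach pose.

```bash
cat > go.py <<'E'
from meas import *
t=np.radians(35);N=np.array([-np.sin(t),0,np.cos(t)]);PX=np.array([np.cos(t),0,np.sin(t)]);PY=np.array([0,1.,0])
C=np.array([.6292,.139,.15])
def rot(deg):
    a=np.radians(deg);x=np.cos(a)*PX+np.sin(a)*PY;z=-N
    return R.from_matrix(np.c_[x,np.cross(z,x),z])
def delta(o,P,Rt):
    T=R.from_quat(o["tool_rot"]);return T.inv().apply(P-o["position"])*100,np.degrees((T.inv()*Rt).as_rotvec())
E
python3 - <<'E'
from go import *
p=np.load("w5.npy",allow_pickle=True).item();im=cv2.imread("pics/w5.png")[...,::-1].copy()
o=robot.get_obs();T=R.from_quat(o["tool_rot"])
for uv in((261.5,210.4),(376.5,210.8)):
    c,d=ray(p,uv);c=T.inv().apply(c-o["position"]);d=T.inv().apply(d)
    for z in(.037,.041,.045):print(z,c+d*(z-c[2])/d[2])
P1=C+N*.165;print("P1",P1);print(delta(o,np.array([.49,.139,.40]),rot(150)),delta(o,P1,rot(150)))
# via: tool axes after via
q={"position":np.array([.49,.139,.40]),"tool_rot":rot(150).as_quat()};print("via->P1",delta(q,P1,rot(150)))
E
```

```text
0.037 [ 0.0207 -0.0358  0.037 ]
0.041 [ 0.0193 -0.0366  0.041 ]
0.045 [ 0.0179 -0.0374  0.045 ]
0.037 [0.0204 0.0359 0.037 ]
0.041 [0.019  0.0367 0.041 ]
0.045 [0.0176 0.0375 0.045 ]
P1 [0.5346 0.139  0.2852]
(array([20.3418,  6.5297,  5.6217]), array([ -2.6069, -36.051 ,  50.0693])) (array([16.2097,  4.883 , 17.1088]), array([ -2.6069, -36.051 ,  50.0693]))
via->P1 (array([ 2.5434, -1.4684, 11.963 ]), array([0., 0., 0.]))
```

Call:
{"name": "apply_moves", "arguments": {"series": [[3.6,1.1,1,-0.3,-3.6,5,0.2],[7.2,2.3,2,-0.5,-7.2,10,0.2],[10.8,3.5,3,-0.8,-10.8,15,0.2],[14.4,4.6,4,-1,-14.4,20,0.2],[18,5.8,5,-1.3,-18,25,0.2]]}}

```text
time: 8.18
position: [0.5124, 0.1406, 0.4053]
tool_rot: [0.032, 0.987, 0.041, 0.152]
ft_force: [0.0, 1.3, -3.0]
grip_width: 0.0356
```

Call:
{"name": "apply_moves", "arguments": {"series": [[0,0,0,-0.3,-3.6,5,0.2],[0,0,0,-0.5,-7.2,10,0.2],[0,0,0,-0.8,-10.8,15,0.2],[0,0,0,-1,-14.4,20,0.2],[0,0,0,-1.3,-18,25,0.2]]}}

```text
time: 8.6
position: [0.5136, 0.1407, 0.4062]
tool_rot: [0.248, 0.921, 0.078, 0.291]
ft_force: [0.3, -0.6, -3.3]
grip_width: 0.0357
```

Run:
```python
from go import *
for k in range(7):robot.camera("scene")
o=robot.get_obs();print(o["time"],o["position"],o["q"],o["grip_width"]);Rt=rot(150)
P1=C+N*.165+Rt.apply([.001,0,0]);print(delta(o,P1,Rt))
```

```text
8.95 [0.5158 0.1409 0.4063] [ 0.0833  0.0325  1.8267 -0.0754  0.6755 -0.9222] 0.03578447048940922
(array([ 4.6824, -2.8559, 11.0031]), array([-0.0043, -0.066 ,  0.1287]))
```

Call:
{"name": "apply_moves", "arguments": {"series": [[1.5,-0.9,3.5,0,0,0,0.2],[3,-1.8,7,0,0,0,0.2],[4.3,-2.6,10,0,0,0,0.2],[4.7,-2.9,11,0,0,0,0.2],[4.7,-2.9,11,0,0,0,0.2]]}}

```text
time: 9.37
position: [0.5315, 0.1387, 0.2794]
tool_rot: [0.247, 0.923, 0.076, 0.286]
ft_force: [-0.2, 0.3, -3.2]
grip_width: 0.0357
```

Run:
```python
from go import *
for k in range(7):robot.camera("scene")
p=par("wrist");o=robot.get_obs();im=robot.camera("wrist");print(o["time"],o["position"],o["ft_force"],o["grip_width"]);Rt=rot(150)
cv2.imwrite("pics/w6.png",im[...,::-1])
print(delta(o,C+N*.165+Rt.apply([.001,0,0]),Rt),delta(o,C+N*.045+Rt.apply([.001,0,0]),Rt))
cv2.imwrite("pics/s6.png",np.hstack([cv2.resize(robot.camera("scene")[130:260,260:390],(398,398),interpolation=cv2.INTER_CUBIC),cv2.resize(robot.camera("side")[130:260,255:385],(398,398),interpolation=cv2.INTER_CUBIC)])[...,::-1])
```

```text
9.7167 [0.5335 0.1395 0.2856] [-0.122   0.7932 -4.1631] 0.03559076507899884
(array([ 0.0203, -0.0172,  0.0967]), array([0.0928, 0.0773, 0.083 ])) (array([ 0.0365, -0.0366, 12.0967]), array([0.0928, 0.0773, 0.083 ]))
```

View pics/s6.png

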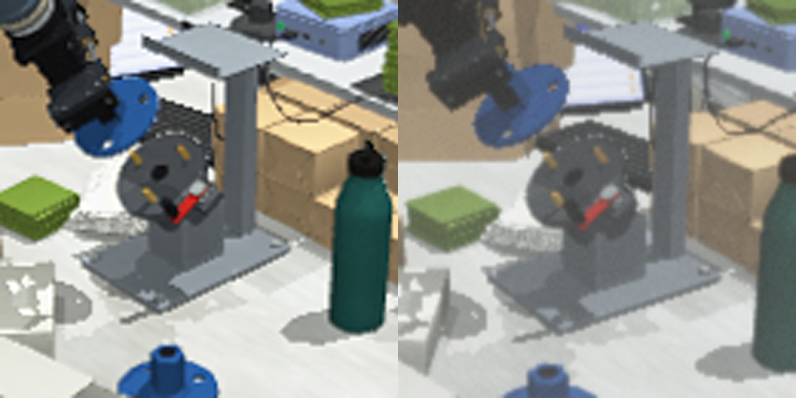

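Both views show the flange parallel to the plate, with its holes in the studs' orientation. I'll advance along the plate axis and slow down near the stud tips.

Call:
{"name": "apply_moves", "arguments": {"series": [[0,0,3,0,0,0,0.2],[0,0,5.5,0,0,0,0.2],[0,0,7.5,0,0,0,0.2],[0,0,8.8,0,0,0,0.2],[0,0,8.8,0,0,0,0.2]]}}

```text
time: 10.28
position: [0.5838, 0.1392, 0.2096]
tool_rot: [0.246, 0.922, 0.077, 0.289]
ft_force: [-0.7, -0.6, -3.3]
grip_width: 0.0358
```

Call:
{"name": "apply_moves", "arguments": {"series": [[0,0,0.3,0,0,0,0.2],[0,0,0.6,0,0,0,0.2],[0,0,0.9,0,0,0,0.2],[0,0,1.2,0,0,0,0.2],[0,0,1.4,0,0,0,0.2]]}}

```text
time: 10.7
position: [0.5912, 0.1396, 0.2006]
tool_rot: [0.246, 0.921, 0.078, 0.29]
ft_force: [0.3, -0.3, -3.0]
grip_width: 0.0357
```

Run:
```python
from go import *
for k in range(4):robot.camera("scene")
o=robot.get_obs();print(o["time"],o["position"],o["ft_force"],R.from_quat(o["tool_rot"]).inv().apply(o["ft_force"]),o["moment"],o["grip_width"]);Rt=rot(150)
print(delta(o,C+N*.045+Rt.apply([.001,0,0]),Rt))
```

```text
10.9 [0.591  0.1395 0.2003] [-0.3259 -0.8722 -2.7877] [ 1.1796 -1.6861  2.0986] [-0.0213  0.6919 -0.0068] 0.035650644629009916
(array([-0.1404,  0.0765,  1.8104]), array([-0.0112, -0.0784,  0.0872]))
```

No contact force with the tips already entering. I'll continue.

Call:
{"name": "apply_moves", "arguments": {"series": [[-0.1,0,0.3,0,0,0,0.2],[-0.1,0.05,0.6,0,0,0,0.2],[-0.1,0.05,0.9,0,0,0,0.2],[-0.1,0.05,1.2,0,0,0,0.2],[-0.1,0.05,1.4,0,0,0,0.2]]}}

```text
time: 11.32
position: [0.6002, 0.1394, 0.1888]
tool_rot: [0.246, 0.922, 0.078, 0.29]
ft_force: [0.6, 0.9, -4.0]
grip_width: 0.0361
```

Call:
{"name": "apply_moves", "arguments": {"series": [[0,0,0.1,0,0,0,0.2],[0,0,0.2,0,0,0,0.2],[0,0,0.3,0,0,0,0.2],[0,0,0.4,0,0,0,0.2],[0,0,0.4,0,0,0,0.2]]}}

```text
time: 11.73
position: [0.6018, 0.1395, 0.1865]
tool_rot: [0.246, 0.922, 0.078, 0.29]
ft_force: [-4.0, -1.1, 1.3]
grip_width: 0.0356
```

Run:
```python
from go import *
robot.camera("scene")
o=robot.get_obs();print(o["time"],o["position"],o["ft_force"],R.from_quat(o["tool_rot"]).inv().apply(o["ft_force"]),o["moment"],o["grip_width"]);Rt=rot(150)
print(delta(o,C+N*.045+Rt.apply([.001,0,0]),Rt))
```

```text
11.7833 [0.6018 0.1394 0.1865] [-3.9863 -1.0202  2.2909] [ 1.1881 -1.8586 -4.161 ] [-0.0155  0.6453  0.0147] 0.03586723588712257
(array([-0.0547,  0.04  ,  0.0611]), array([-0.0149, -0.0754,  0.0856]))
```

Contact is starting at the expected depth. I'll press lightly, then open.

Call:
{"name": "apply_moves", "arguments": {"series": [[0,0,0.1,0,0,0,0.2],[0,0,0.2,0,0,0,0.2],[0,0,0.2,0,0,0,0.2]]}}

```text
time: 12.03
position: [0.6018, 0.1394, 0.1864]
tool_rot: [0.246, 0.921, 0.078, 0.29]
ft_force: [-14.3, -2.4, 16.3]
grip_width: 0.0357
```

Call:
{"name": "apply_moves", "arguments": {"series": [[0,0,0,0,0,0,0.5],[0,0,0,0,0,0,0.7],[0,0,0,0,0,0,0.75],[0,0,0,0,0,0,0.75],[0,0,0,0,0,0,0.75]]}}

```text
time: 12.45
position: [0.6041, 0.1395, 0.1844]
tool_rot: [0.246, 0.921, 0.078, 0.29]
ft_force: [-0.5, 0.6, 0.4]
grip_width: 0.06
```

Call:
{"name": "apply_moves", "arguments": {"series": [[0,0,-1,0,0,0,0.75],[0,0,-3,0,0,0,0.75],[0,0,-6,0,0,0,0.75],[0,0,-10,0,0,0,0.75],[0,0,-14,0,0,0,0.75]]}}

```text
time: 12.87
position: [0.5225, 0.1393, 0.299]
tool_rot: [0.246, 0.922, 0.077, 0.289]
ft_force: [1.3, -0.3, 0.0]
grip_width: 0.0651
```

Run:
```python
from go import *
for k in range(7):robot.camera("scene")
p=par("wrist");o=robot.get_obs();im=robot.camera("wrist");print(o["time"],o["position"],o["tool_rot"],o["ft_force"],o["grip_width"])
np.save("w7.npy",p,allow_pickle=True);cv2.imwrite("pics/w7.png",im[...,::-1])
PV=C-.088*PY
for h in(.016,.05):
  for a in(0,.5,1.57):print(h,a,proj(p,PV+.044*(-np.cos(a)*PX+np.sin(a)*PY)+h*N))
print(proj(p,C),proj(p,C+N*.058))
```

```text
13.2167 [0.5235 0.1392 0.2977] [0.2463 0.922  0.0772 0.2887] [ 1.1121 -0.4725  0.0378] 0.06525883220630448
0.016 0 [227.7937 195.6886]
0.016 0.5 [246.2199 190.3024]
0.016 1.57 [283.5149 210.1853]
0.05 0 [218.2419 205.5858]
0.05 0.5 [238.3291 199.7995]
0.05 1.57 [279.6866 221.7625]
[319.4964 186.3032] [319.5875 202.4919]
```

View pics/w7.png

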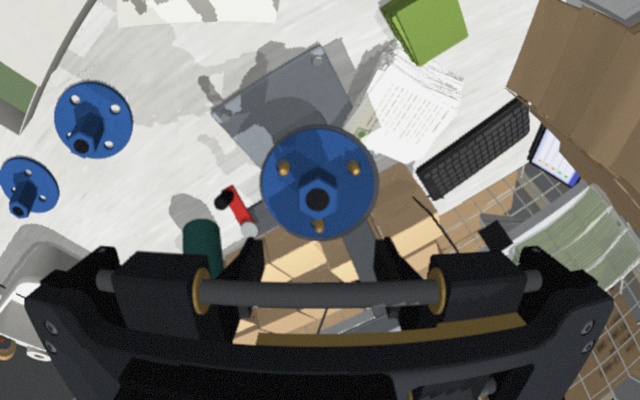

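All three studs show through the flange holes, and the hub is at (318,199) against (319.6,202.5) expected when flush. The keeper knob is near (224,203) with the red arm at (238,205). Next I'll measure the keeper angle and the pose to grip it.

```bash
cat >> go.py <<'E'
PV=C-.088*PY
def onplane(p,uv,h):
    o,d=ray(p,uv);X=o+d*(((C+N*h-o)@N)/(d@N));return np.array([(X-C)@PX,(X-C)@PY])
def knob(a,h):return PV+.044*(-np.cos(a)*PX+np.sin(a)*PY)+h*N
def keeper(im,p,box):
    m=cv2.inRange(cv2.cvtColor(im,cv2.COLOR_RGB2HSV),np.array((0,150,60)),np.array((8,255,255)))
    m[:box[2]]=0;m[box[3]:]=0;m[:,:box[0]]=0;m[:,box[1]:]=0
    ys,xs=np.where(m);X=onplane(p,(xs.mean(),ys.mean()),.016)-[0,-.088]
    print("red n",len(xs),xs.mean(),ys.mean(),"rel pin",X,"ang",np.arctan2(X[1],-X[0]))
E
python3 - <<'E'
from go import *
p=np.load("w7.npy",allow_pickle=True).item();im=cv2.imread("pics/w7.png")[...,::-1].copy()
keeper(im,p,(205,265,175,245))
m,l,b=blobs(im,(105,120,40),(125,255,255),3000)
h=cv2.cvtColor(im,cv2.COLOR_RGB2HSV)
for i,s,c in b:
    cs,_=cv2.findContours((l==i).astype(np.uint8),0,1);P=np.array([onplane(p,q,.008) for q in max(cs,key=cv2.contourArea)[:,0]])
    print("flange ellipse (m)",cv2.fitEllipse((P*1000).astype(np.float32)))
d=cv2.inRange(h,np.array((0,0,0)),np.array((179,255,40)))[185:215,210:238];ys,xs=np.where(d);print("knob px",len(xs),xs.mean()+210,ys.mean()+185,onplane(p,(xs.mean()+210,ys.mean()+185),.04)-[0,-.088])
o=robot.get_obs();Rt=rot(90)
for a in(.1,.2,.3):print(a,delta(o,knob(a,.047)+.07*N,Rt), R.from_quat(o["tool_rot"]).as_quat())
E
```

```text
red n 366 238.76775956284152 207.47814207650273 rel pin [-0.0269  0.0032] ang 0.11711008127641673
flange ellipse (m) ((-221.2515869140625, -202.00576782226562), (94.01422882080078, 139.14317321777344), 136.96136474609375)
flange ellipse (m) ((-4.133439064025879, -0.18682172894477844), (118.51947021484375, 119.00192260742188), 90.43301391601562)
knob px 210 223.73809523809524 199.23809523809524 [-0.0454  0.0043]
0.1 (array([-0.5901, -9.3297,  6.4562]), array([-0.2308, -0.1383, 60.0776])) [0.2464 0.922  0.0771 0.2884]
0.2 (array([-0.4301, -8.92  ,  6.4559]), array([-0.2308, -0.1383, 60.0776])) [0.2464 0.922  0.0771 0.2884]
0.3 (array([-0.3119, -8.4964,  6.4555]), array([-0.2308, -0.1383, 60.0776])) [0.2464 0.922  0.0771 0.2884]
```

The flange is seated: its ellipse is 118–119 mm and its centre is about 4 mm down the slope, close to what hole clearance under gravity allows. The keeper is at about 0.11 rad. I'll move over the knob with the jaws along the plate's x.

Call:
{"name": "apply_moves", "arguments": {"series": [[-0.1,-2.3,1,0,0,6.6,0.65],[-0.3,-4.6,2.5,0,0,13.2,0.65],[-0.4,-6.9,4.5,0,0,19.8,0.65],[-0.6,-9.3,6.4,0,0,26.4,0.65],[-0.6,-9.3,6.4,0,0,33,0.65]]}}

```text
time: 13.68
position: [0.5255, 0.0648, 0.228]
tool_rot: [0.438, 0.848, 0.141, 0.262]
ft_force: [-0.2, 0.2, 0.2]
grip_width: 0.0566
```

Call:
{"name": "apply_moves", "arguments": {"series": [[0,0,0,0,0,6.6,0.65],[0,0,0,0,0,13.2,0.65],[0,0,0,0,0,19.8,0.65],[0,0,0,0,0,26,0.65],[0,0,0,0,0,27,0.65]]}}

```text
time: 14.1
position: [0.5258, 0.0657, 0.2291]
tool_rot: [0.623, 0.723, 0.199, 0.222]
ft_force: [0.1, -0.9, 0.4]
grip_width: 0.0569
```

Run:
```python
from go import *
for k in range(6):robot.camera("scene")
p=par("wrist");o=robot.get_obs();im=robot.camera("wrist");print(o["time"],o["position"],o["q"],o["grip_width"])
cv2.imwrite("pics/w8.png",im[...,::-1])
u,v=proj(p,knob(.11,.016)+.02*PX).astype(int);print(u,v,proj(p,knob(.11,.05)));keeper(im,p,(u-60,u+60,max(v-60,0),v+60))
cv2.imwrite("pics/c8.png",cv2.resize(im[100:400,120:520],(800,600),interpolation=cv2.INTER_CUBIC)[...,::-1])
print(delta(o,knob(.11,.047),rot(90)))
```

```text
14.4 [0.5257 0.0661 0.2305] [-0.1349  0.3058  2.114   0.6408  0.1475 -0.895 ] 0.05649752046276581
333 220 [309.6245 232.0287]
red n 590 329.76271186440675 221.6135593220339 rel pin [-0.0266  0.0031] ang 0.11425823042028535
(array([-1.0261, -0.6573,  7.8189]), array([-0.0754, -0.6426,  8.504 ]))
```

View pics/c8.png

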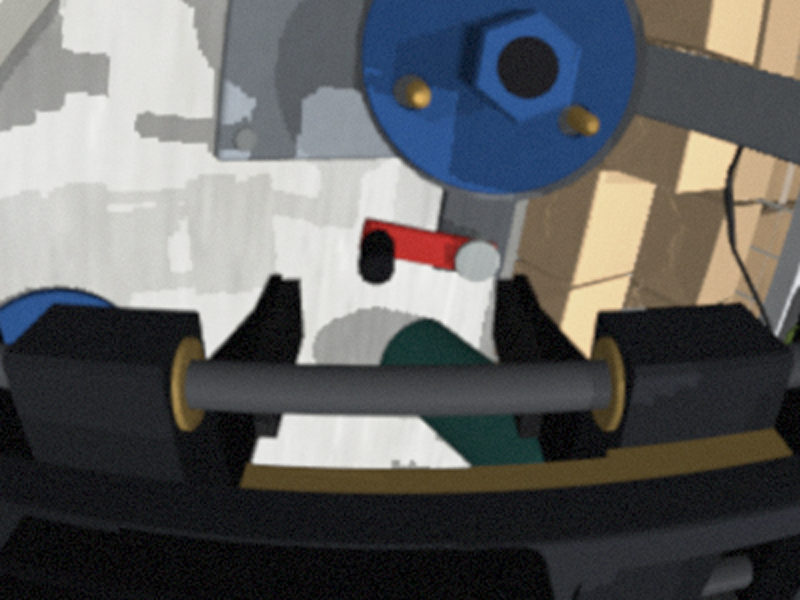

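The view shows the keeper knob at (377,258), the pin at (478,260), and the flange seated with studs showing. The arm is close to its wrist singularity (q5 = 0.15), so instead of pinching I'll push the knob with closed fingers and the tool vertical. Next I'll compute that path.

```bash
cat >> go.py <<'E'
DOWN=R.from_quat([0,1,0,0])
def F(a,Rr=.022,h=.042):
    k=knob(a,h);P=k-Rr*np.array([np.sin(a)*.819,np.cos(a),0]);P[2]=k[2]-.01+.019;return P
E
python3 - <<'E'
from go import *
o=robot.get_obs();print(o["position"],delta(o,o["position"],DOWN),R.from_quat(o["tool_rot"]).inv().apply(np.array([.52,.01,.31])-o["position"]))
for a in np.arange(.1,1.75,.15):print(round(a,2),F(a),knob(a,.05))
E
```

```text
[0.5257 0.0661 0.2306] (array([0., 0., 0.]), array([ 25.2553,  28.2831, -78.5977])) [-0.0608  0.0321 -0.069 ]
0.1 [0.5674 0.0335 0.1683] [0.5647 0.0554 0.1658]
0.25 [0.5657 0.0406 0.169 ] [0.5656 0.0619 0.1665]
0.4 [0.5649 0.0479 0.1702] [0.5673 0.0681 0.1677]
0.55 [0.565  0.0552 0.1719] [0.5698 0.074  0.1694]
0.7 [0.5659 0.0625 0.1741] [0.573  0.0793 0.1717]
0.85 [0.5678 0.0695 0.1767] [0.5767 0.0841 0.1743]
1.0 [0.5705 0.0761 0.1798] [0.581  0.088  0.1773]
1.15 [0.5739 0.0822 0.1831] [0.5858 0.0912 0.1806]
1.3 [0.5781 0.0875 0.1867] [0.5909 0.0934 0.1842]
1.45 [0.5829 0.092  0.1904] [0.5962 0.0947 0.1879]
1.6 [0.5882 0.0956 0.1941] [0.6016 0.095  0.1917]
```

Call:
{"name": "apply_moves", "arguments": {"series": [[-1.6,0.8,-3,0,0,0,0.3],[-3.2,1.6,-5,2,2.2,-6,0],[-5,2.4,-7,4,4.4,-12,0],[-6.1,3.2,-7,6,6.6,-18,0],[-6.1,3.2,-7,8,8.8,-24,0]]}}

```text
time: 14.87
position: [0.5218, 0.0068, 0.3145]
tool_rot: [0.453, 0.864, 0.145, 0.165]
ft_force: [-0.8, -0.2, -0.3]
grip_width: 0.0311
```

Call:
{"name": "apply_moves", "arguments": {"series": [[0,0,0,2,2.2,-6,0],[0,0,0,4,4.4,-12,0],[0,0,0,6,6.6,-18,0],[0,0,0,8,8.8,-24,0],[0,0,0,10,11,-30,0]]}}

```text
time: 15.28
position: [0.5193, 0.0093, 0.3111]
tool_rot: [0.21, 0.973, 0.065, 0.07]
ft_force: [-0.3, 0.2, 0.7]
grip_width: 0.0026
```

Run:
```python
from go import *
for k in range(3):robot.camera("scene")
o=robot.get_obs();print(o["time"],o["position"],o["q"],o["grip_width"],delta(o,np.array([.567,.005,.25]),DOWN))
```

```text
15.4333 [0.5199 0.0099 0.3109] [-0.2765  0.2395  1.7183  0.1629  1.054  -1.4862] 0.00047950864043202264 (array([-3.769 ,  0.4988,  6.7159]), array([  7.7128,   8.2513, -24.7003]))
```

Call:
{"name": "apply_moves", "arguments": {"series": [[-1,0.1,1.5,1.8,2,-6,0],[-2,0.2,3,3.6,4,-12,0],[-3,0.4,5,5.4,6,-18,0],[-3.8,0.5,6.7,7.2,8,-24,0],[-3.8,0.5,6.7,7.7,8.3,-24.7,0]]}}

```text
time: 15.85
position: [0.567, 0.005, 0.2468]
tool_rot: [-0.001, 1.0, 0.0, -0.003]
ft_force: [-0.3, 0.4, -0.4]
grip_width: 0.0004
```

Run:
```python
from go import *
for k in range(5):robot.camera("scene")
o=robot.get_obs();print(o["time"],o["position"],o["q"],o["tool_rot"],delta(o,np.array([.567,.010,.168]),DOWN))
```

```text
16.1 [0.5658 0.0047 0.2511] [-0.1892  0.4367  1.572   0.0003  1.1335 -1.7594] [ 0.0004  1.      0.0002 -0.0003] (array([-0.1218,  0.5268,  8.3098]), array([ 0.0205, -0.038 , -0.0425]))
```

Call:
{"name": "apply_moves", "arguments": {"series": [[0,0.5,3,0,0,0,0],[0,0.5,5.5,0,0,0,0],[0,0.5,7.3,0,0,0,0],[0,0.5,8.3,0,0,0,0],[0,0.5,8.3,0,0,0,0]]}}

```text
time: 16.52
position: [0.5648, 0.0096, 0.1661]
tool_rot: [0.0, 1.0, 0.0, -0.002]
ft_force: [-0.0, -0.4, 0.4]
grip_width: 0.0004
```

Call:
{"name": "apply_moves", "arguments": {"series": [[0,0.8,0,0,0,0,0],[0,1.6,0,0,0,0,0],[0,2.35,0,0,0,0,0],[0.1,3.05,-0.1,0,0,0,0],[0.15,3.8,-0.2,0,0,0,0]]}}

```text
time: 16.93
position: [0.566, 0.0478, 0.1701]
tool_rot: [-0.001, 1.0, -0.001, 0.001]
ft_force: [1.2, -4.0, -1.0]
grip_width: 0.0003
```

Call:
{"name": "apply_moves", "arguments": {"series": [[0,0.4,-0.1,0,0,0,0],[0,0.7,-0.2,0,0,0,0],[-0.05,1.1,-0.3,0,0,0,0],[-0.1,1.45,-0.4,0,0,0,0],[-0.25,2.15,-0.7,0,0,0,0]]}}

```text
time: 17.35
position: [0.5691, 0.0677, 0.1765]
tool_rot: [-0.001, 1.0, -0.002, 0.001]
ft_force: [5.4, -8.4, -2.2]
grip_width: 0.0002
```

Run:
```python
from go import *
o=robot.get_obs();print(o["time"],o["position"],o["ft_force"],F(.85))
im=np.hstack([cv2.resize(robot.camera("scene")[130:260,260:390],(398,398),interpolation=cv2.INTER_CUBIC),cv2.resize(robot.camera("side")[130:260,255:385],(398,398),interpolation=cv2.INTER_CUBIC)])
cv2.imwrite("pics/s9.png",im[...,::-1])
```

```text
17.35 [0.5691 0.0677 0.1765] [ 5.4342 -8.3723 -2.2471] [0.5678 0.0695 0.1767]
```

I've run out of picture views, so from here I'll check numerically with the red-mask keeper angle.

```bash
cat > ka.py <<'E'
from go import *
for n in("scene","side","wrist"):
    p=par(n);im=robot.camera(n)
    m=cv2.inRange(cv2.cvtColor(im,cv2.COLOR_RGB2HSV),np.array((0,110,50)),np.array((8,255,255)))
    u,v=proj(p,PV+.016*N+.02*PY);r=70 if n=="wrist" else 14
    k=np.zeros_like(m);cv2.circle(k,(int(u),int(v)),r,255,-1);m&=k
    ys,xs=np.where(m)
    if len(xs)<4:print(n,"none",u,v);continue
    P=np.array([onplane(p,q,.016) for q in zip(xs,ys)])-[0,-.088];X=P.mean(0);far=P[np.argsort(-np.hypot(*P.T))[:max(3,len(P)//8)]].mean(0)
    print(n,len(xs),"mean rel pin",X,"ang",np.arctan2(X[1],-X[0]),"far",far,np.arctan2(far[1],-far[0]))
o=robot.get_obs();print(o["time"],o["position"],o["ft_force"])
E
python3 ka.py
```

```text
scene 28 mean rel pin [-0.0174  0.0113] ang 0.575957571634806 far [-0.0297  0.0255] 0.7095608852062997
side 20 mean rel pin [-0.0205  0.0196] ang 0.7627330371421727 far [-0.0264  0.0304] 0.8551204652010931
wrist 51 mean rel pin [-0.0053  0.0146] ang 1.2252370809575366 far [-0.011  0.018] 1.0228930909042555
17.6 [0.5685 0.0689 0.1768] [ 2.4929 -3.608   0.3803]
```

Call:
{"name": "apply_moves", "arguments": {"series": [[-0.15,0.3,-0.15,0,0,0,0],[-0.3,0.65,-0.3,0,0,0,0],[-0.45,0.95,-0.45,0,0,0,0],[-0.65,1.25,-0.6,0,0,0,0],[-0.85,1.55,-0.8,0,0,0,0]]}}

```text
time: 18.02
position: [0.5784, 0.0799, 0.1848]
tool_rot: [-0.001, 1.0, -0.005, 0.001]
ft_force: [4.1, -18.6, -0.9]
grip_width: 0.0006
```

Call:
{"name": "apply_moves", "arguments": {"series": [[-0.2,0.25,-0.2,0,0,0,0],[-0.45,0.5,-0.4,0,0,0,0],[-0.65,0.7,-0.6,0,0,0,0],[-0.95,0.9,-0.8,0,0,0,0],[-1.2,1.05,-0.95,0,0,0,0]]}}

```text
time: 18.43
position: [0.5861, 0.0957, 0.1933]
tool_rot: [-0.001, 1.0, -0.0, -0.003]
ft_force: [-5.3, -4.7, 2.5]
grip_width: 0.0008
```

```bash
python3 ka.py
```

```text
scene 20 mean rel pin [-0.0004  0.0237] ang 1.5522047827121883 far [-0.0015  0.0383] 1.5323222577660145
side 11 mean rel pin [-0.0015  0.0264] ang 1.5159543446558337 far [-0.0018  0.0336] 1.5163221744088338
wrist none 281.66761572422354 288.94039267664795
18.5833 [0.587  0.0958 0.1938] [-5.1989 -1.1128  3.339 ]
```

The keeper is at about 1.5 rad. I'll back away towards the robot, lift, and check.

Call:
{"name": "apply_moves", "arguments": {"series": [[1,-0.2,-0.3,0,0,0,0],[2.5,-0.5,-1.5,0,0,0,0],[4,-0.5,-4,0,0,0,0],[5,-0.5,-8,0,0,0,0],[6,-0.5,-12,0,0,0,0]]}}

```text
time: 19.0
position: [0.5271, 0.0907, 0.3144]
tool_rot: [-0.001, 1.0, 0.001, -0.001]
ft_force: [1.2, 0.8, 0.8]
grip_width: 0.0007
```

Call:
{"name": "apply_moves", "arguments": {"series": [[0,0,-4,0,0,0,0],[0,0,-8,0,0,0,0],[0,2,-11,0,0,0,0],[0,4,-11,0,0,0,0],[0,4,-11,0,0,0,0]]}}

```text
time: 19.42
position: [0.5294, 0.1333, 0.4274]
tool_rot: [-0.002, 1.0, 0.002, 0.004]
ft_force: [-0.2, 0.3, -1.3]
grip_width: 0.0003
```

Run:
```python
from go import *
for k in range(6):robot.camera("scene")
exec(open("ka.py").read())
p=par("wrist");im=robot.camera("wrist")
print("centre px",proj(p,C+.008*N))
m,l,b=blobs(im,(105,120,40),(125,255,255),800)
for i,s,c in b:
    cs,_=cv2.findContours((l==i).astype(np.uint8),0,1);P=np.array([onplane(p,q,.008) for q in cv2.convexHull(max(cs,key=cv2.contourArea))[:,0]])
    print(s,cv2.fitEllipse((P*1000).astype(np.float32)))
flange(im,p,800)
h=cv2.cvtColor(im,cv2.COLOR_RGB2HSV);m=cv2.inRange(h,np.array((10,110,90)),np.array((28,255,255)));n,_,st,ct=cv2.connectedComponentsWithStats(m)
for a in(90,210,330):
    g=np.radians(a);X=C+.042*(np.cos(g)*PX+np.sin(g)*PY);print("stud",a,[proj(p,X+z*N) for z in(.008,.023)])
print([(st[j,4],ct[j]) for j in range(1,n) if 5<st[j,4]<200])
```

```text
scene 17 mean rel pin [0.001  0.0243] ang 1.6104420474461913 far [0.001  0.0366] 1.5979962237379683
side 12 mean rel pin [-0.001   0.0274] ang 1.5346063917873787 far [0.0003 0.0361] 1.5782391264741833
wrist 217 mean rel pin [0.0014 0.0234] ang 1.6303246884236384 far [0.0056 0.0412] 1.7056162603310319
19.8667 [0.5283 0.1296 0.4231] [-0.0647  0.9747  0.3114]
centre px [325.1924 234.9662]
[ 179   85   58   62 2479] ((-214.31460571289062, -208.50173950195312), (105.64897155761719, 141.11778259277344), 119.05452728271484)
[ 105   89   45   56 1778] ((-231.40548706054688, -391.8919677734375), (98.9120864868164, 159.39883422851562), 129.3191680908203)
[ 285  194   82   64 3208] ((-3.8590660095214844, -0.07024669647216797), (118.04841613769531, 119.45227813720703), 177.14761352539062)
blob [ 179   85   58   62 2479] holes at
 [[ 0.4118 -0.0707]
 [ 0.4423 -0.1218]
 [ 0.462  -0.0387]
 [ 0.4938 -0.0888]] 
 sides [np.float64(0.08400268934398053), np.float64(0.05948557228537898), np.float64(0.08541866984801524), np.float64(0.059405535822748635)]
blob [ 105   89   45   56 1778] holes at
 [[ 0.4237 -0.2365]
 [ 0.4717 -0.2676]] 
 sides [np.float64(0.057154864988539465), np.float64(0.057154864988539465)]
blob [ 285  194   82   64 3208] holes at
 [] 
 sides 
stud 90 [array([354.1539, 234.8365]), array([355.3417, 232.7248])]
stud 210 [array([310.8092, 210.7265]), array([310.5562, 207.8573])]
stud 330 [array([310.4917, 259.9744]), array([310.2117, 258.7002])]
[(np.int32(181), array([33.1989,  9.8564])), (np.int32(14), array([ 9.8571, 70.6429])), (np.int32(17), array([527.2941, 146.3529])), (np.int32(38), array([310.5, 209. ])), (np.int32(28), array([355.1071, 233.    ])), (np.int32(63), array([302.4286, 301.4127])), (np.int32(74), array([334.7973, 301.2568]))]
```

```bash
python3 -c "
from rig import robot
print(robot.hand_in())"
```

```text
the job is handed in; nothing more can be done
None
```

I fitted flange_a, the three-hole flange with the 42 mm radius, over all three studs of the sloping plate with its hub facing out. I then pushed the keeper in over its rim, drew the arm well clear and handed the job in at about 20 s. The hand-in gave no verdict.

**Last checks:**
- **Keeper:** it reads about 1.53 to 1.7 rad from the three cameras, past the 1.3 needed.
- **Flange position:** its rim measures 118–119 mm on the flush plane in two wrist views. Its centre reads about 4 mm down the slope, inside the 6 mm limit. The hole clearance allows only about 2.5 mm, so I put the rest down to calibration.
- **Flush:** this is inferred from the contact force starting at the expected depth and from the rim size. I did not measure the gap directly.
- **Other objects:** flanges b and c read within 2–3 mm of their start. I did not re-measure the boxes, flask, tape roll or coasters; I kept clear of them, and no unexpected contact force showed in the readings.

**What did not go to plan:**
- Pinching the knob put the arm too close to its wrist singularity, so I pushed it with closed fingers instead.
- I reached the picture limit during the keeper push, so the keeper angle and the final state were checked by numbers only.

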